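# Uncover a power-supply housing and hold its board up for inspection

## Robot

A 6-joint arm with a two-finger parallel gripper is mounted at the origin on the work surface. World frame = base frame: x ahead of the robot, y to its left, z up, the work surface at z = 0. Lengths are in m, angles in rad, forces in N, time in s.
With the tool pointing down it reaches from about 0.35 to 0.875 m from the base axis. Payload 4.2 kg.
Tool frame: the origin (TCP) lies at the centre of the arm's flange, where the gripper is bolted on; the fingertips stand 173 mm ahead of it and the grasp point (between the pads) lies 155 mm ahead of it; z points along the fingers, y is the direction in which the jaws open and shut (so a half turn about z gives the same grasp; the last joint's range is limited). The gripper opens to 85 mm and grips with 20 to 120 N. Pads are 22 mm wide; open, the fingers measure 114 mm over their backs; the gripper's body (76 mm by 85 mm) begins 54 mm behind the grasp point. The pads swing forward as they close: fully open they stand 13 mm farther back than shut.
Start: joints at [1.432, 0.385, 0.008, 0, -1.194, -0.259], TCP at [0.242, 0.576, 0.405] pointing down, gripper open.
Joint ranges: [-3.14, 3.14], [-1.21, 2.06], [-1.07, 1.41], [-3.16, 2.05], [-2.99, -0.16], [-3.1, 3.1]. Speed limits (rad/s): [2.79, 2.79, 3.14, 3.14, 3.14, 3.14].

## Interface

Orientations are given as a unit quaternion [w, x, y, z].
In Python, from bench import status, cams, ctrl, finder gives the robot as it stands.
- The arm moves only by the tool carry_out, never from a script. Its argument "plan" is a list of rows, each a list of 5 numbers: the shift along the tool's x, y, z scaled (see below), then the turn about the tool's z scaled (see below), then the closure, from -1 (fully open) to 1 (shut), so that 0 is half open. In form: [[dx, dy, dz, twist, hand], ...]. A call has 1 to 12 rows; each row is the pose to reach, as a shift and turn from the pose commanded when the call began, along the tool's axes at that moment; what a row does not reach only later rows make up. The controller multiplies each number of a shift by 0.08 m and each number of a turn by 45 degrees. A row lasts 1/10 s, in which the tool goes at most 50 mm and 8.59 degrees, less where a joint would pass 70% of its speed; a pose out of reach is approached as far as the arm can. A call with a number of a shift or a turn outside -1 to 1 is refused whole. A call with a gripper value outside its range is refused whole. The fingers move at their own pace and stop on an object; the grip force is fixed at half the most. Time passes only in rows, so rows that repeat a pose let the fingers close. It gives the time, the measured TCP pose, the force and the opening at its end, in the units of the state.
- status.state(): the state, without advancing time (a new reading comes with each control period).
- cams.capture(name): name is "scene" or "top" or "wrist"; returns the picture (400x640x3 uint8, blue, green, red); there is no depth.
- cams.camera_model(name): a dict with "camera_matrix" (3x3 intrinsics, pixels), "R" (3x3) and "t" (3): a world point X has camera coordinates R X + t. Camera axes: x right, y down, z forward; pixel columns grow to the right and rows downward; lengths in m; the calibration is good to about 2 mm. A picture is of the moment at which its call begins: read the wrist's pose just before it. camera_model takes no time and is no camera call; for the wrist camera it gives the pose at the moment of the call.
- ctrl.sign_off(): hands the job in, once; it reports no verdict.
Trained networks look in the newest picture that a camera, given by its name, has taken for a name from the list of things; names that differ only in an ending like _2 or _b are one class to them, and where a whole thing is asked for, a point or a joint stands for the part that bears it (a point fixed in the world has none). Each returns a list of dicts, best first, with "conf" (0 to 1); they miss things now and then, are a little off and sometimes report something else, mostly with a low value. They report only what shows in the picture. A call takes as long as a camera call. They do not tell look-alikes from the thing itself.
- finder.search_frame(camera, label): "position" ([x, y, z] in m, in world coordinates, good to about 4 mm: the middle of the surface that is visible of it).
The state is a dict: "clock": time; "joints": joint angles; "joint_velocities": joint speeds; "joint_efforts": joint torques, N m; "tcp_pos": TCP position; "tool_rot": TCP orientation; "force": force on the tool from outside, world axes, zero at the start; "ft_torque": the same for the moment, N m; "grip_width": finger opening in m.
Only numpy, scipy, OpenCV 4.12 (cv2) and the standard library are available. Lean on these libraries where they do the work, as an engineer would, in place of code of your own. Each camera call takes 0.05 s, during which the arm holds its last target. There are 200 camera calls.

## Task

Lift the loose white cover off the grey housing and lay it gently, handle up and flat, in the middle of the blue mat, then let go of it. Then take the circuit board by its heat sink, keep it level and lift it up out of the housing until its underside is about 8 cm above the housing's rim, and finish while still holding it there, steady and level over the housing. Leave the other things on the bench alone.

Things in the scene. Friction and masses are not known exactly. Their poses are not given: they have to be found in the camera images.
- housing: Grey open-topped metal instrument case, 160 (x) x 140 (y) x 66 mm tall, walls and floor 5 mm thick, fixed to the bench; origin at the centre of its underside, z up. Red and black terminals stick out 8 mm from its -x face. Where it stands, left or right of the mat, varies.
- rim (a point): Point on the housing's upright centre line at the height of its rim (66 mm above the bench). Axes as the housing's.
- cover: Loose white cover lying on the housing: plate 164 (x) x 144 (y) x 4 mm, origin at the centre of the plate's underside (which rests on the housing's rim), z up. A locating lip 6 mm deep hangs below the plate (so laid on a flat surface its origin is 6 mm above it), with 3 mm play inside the housing. About 0.25 kg.
- handle (a point): Centre of the cover's black handle bar, 31 mm above the cover's origin. The bar runs along the cover's x, 92 mm long, 12 mm wide (y), 14 mm high, 24 mm above the cover's origin at its underside, on two posts 12 mm square centred 40 mm either side of the middle; free space between and beside the posts.
- board: Circuit board module in the housing, under the cover: green board 120 (x) x 90 (y) x 4 mm, loose on four posts 13 mm above the bench, turned up to 6 degrees against the housing; origin at the centre of the board's underside, z up. Centre of mass within 3 mm of the middle sideways. About 0.3 kg. Gripped by its heat sink.
- heat_sink (a point): Middle of the top of the board's bare aluminium heat sink, 49 mm above the board's origin. The block is 60 mm along the board's x, 24 mm wide (y), 45 mm high: grip it across y. Beyond its ends: transformer at x = 33 to 57 mm (top 30 mm above the origin), two blue capacitors at x = -35 to -55 mm (top 34 mm). Beside it only flat chips, up to 7 mm above the origin.
- mat: Blue mat, 220 (x) x 200 (y) x 3 mm thick, fixed flat on the bench; origin at the centre of its underside, z up.
- spool: Bystander, to be left alone: solder reel, aluminium, 54 mm across, 36 mm tall, standing near the housing. Origin at its underside.
- pliers: Bystander, to be left alone: pliers with orange grips, about 120 mm long, lying near the housing. Origin at its underside.
- screwdriver: Bystander, to be left alone: red screwdriver, 150 mm long, lying near the mat. Origin at its underside.
- multimeter: Bystander, to be left alone: yellow hand multimeter, 140 x 75 x 34 mm, lying on the bench. Origin at its underside.
- parts_tray: Bystander, to be left alone: clear component tray, 120 x 80 x 30 mm. Origin at its underside.
- flux_jar: Bystander, to be left alone: small amber jar with black cap, 48 mm across, 45 mm tall. Origin at its underside.
- tip_cleaner: Bystander, to be left alone: round dark tin with brass filling, 66 mm across, 34 mm tall. Origin at its underside.
Things that resemble listed ones, but are neither listed nor needed, are in the scene too. What is meant by the cover is not orange, and is the smaller of those in its own colour.

How it is judged:
On the way, in this order (a step that is already met when the one before it is completed fails the run):
1. the cover lies flat, handle up, in the middle of the mat, let go of, with the board still in the housing (horizontal distance between cover and mat below 0.05 m and z of cover in the frame of mat below 0.014 m and angle between cover's own z axis and vertical below 0.06 rad and contact force between cover and the fingers below 0.05 N and linear speed of cover below 0.02 m/s and z of board in the frame of rim below -0.04 m), for 0.2 s.
2. the board is held in the fingers, level, clear above the housing (z of board in the frame of rim between 0.05 and 0.13 m and horizontal distance between board and rim below 0.05 m and angle between board's own z axis and vertical below 0.1 rad and contact force between board and the fingers above 0.5 N and contact force between board and housing below 0.05 N and contact force between board and cover below 0.05 N), for 0.2 s.
At the end, for the whole second after the job is handed in: Cover flat (3 deg), handle up on the mat, middles within 50 mm, still, untouched. Board in the fingers, carried by nothing else, underside 50 to 130 mm above the rim, within 50 mm sideways of the housing's centre, level within 5.7 deg, still (under 20 mm/s, 0.15 rad/s) (all of step 2 and horizontal distance between cover and mat below 0.05 m and z of cover in the frame of mat below 0.014 m and angle between cover's own z axis and vertical below 0.06 rad and contact force between cover and the fingers below 0.05 N and linear speed of each of cover, board below 0.02 m/s and angular speed of board below 0.15 rad/s); the arm keeps its last pose, push and grip.
It fails at once if the board is tipped more than 17 degrees (angle between board's own z axis and vertical above 0.3 rad).
It fails at once if the cover is dropped (falls faster than 0.5 m/s out of the fingers) (contact force between cover and the fingers below 0.05 N and linear speed of cover above 0.5 m/s).
It fails at once if a bystander is moved more than 25 mm or knocked over (distance of any of spool, pliers, screwdriver, multimeter, parts_tray, flux_jar, tip_cleaner from where it was at the start of the episode above 0.025 m or angle between any of spool, pliers, screwdriver, multimeter, parts_tray, flux_jar, tip_cleaner's own z axis and vertical above 0.5 rad).
It also fails if it takes over 54 s, if anything falls off the work surface, if the arm or the gripper's body presses on something with over 40 N, if the wrist force passes 120 N, or if a joint passes its speed limit or range.

## Working session

There is one attempt and no reset: what is moved stays moved. The work goes in short steps, Python scripts to look and compute and a tool call to move; the robot and the scene stay as the last step left them, time stands still between calls to the robot, and variables do not carry over. Pictures are saved under pics/ and viewed, about 8 in all and at most 12, crops included, and the job is handed in when it is done.

Besides the shell and the picture viewer there is one more tool, called after "Request:" as name(argument=value, ...) on one line, values as JSON. carry_out: Moves the arm, as the interface text tells. Shifts and turns lie within -1 to 1; 1 stands for 0.08 m of shift or 45 degrees of turn. Its arguments: {"type":"object","properties":{"plan":{"type":"array"}},"required":["plan"]}

```bash
mkdir -p pics; ls; python3 - <<'E'
from bench import status, cams, ctrl, finder
import cv2,json
s=status.state(); print(s)
for n in ("top","scene"):
    cv2.imwrite(f"pics/{n}0.png",cams.capture(n))
    m=cams.camera_model(n); print(n,m)
    for l in ("cover","handle","housing","mat","board","heat_sink"):
        print(l,[(round(d['conf'],2),[round(float(v),3) for v in d['position']]) for d in finder.search_frame(n,l)])
E
```

```text
pics
{'clock': 0.0, 'joints': array([ 1.43158402e+00,  3.85519507e-01,  6.65187826e-03, -5.12029782e-04,
       -1.19396966e+00, -2.58594967e-01]), 'joint_velocities': array([ 0.00037642,  0.00152886,  0.00063998, -0.00068397,  0.00082826,
        0.00031556]), 'joint_efforts': array([-3.19121891e-04, -3.92282224e+01,  1.88399774e+01,  4.18605387e+00,
       -4.64501500e-03, -7.35515499e-06]), 'tcp_pos': array([0.24201234, 0.57601928, 0.40365181]), 'tool_rot': array([ 1.03285859e-03,  9.80264597e-01, -1.97687183e-01, -1.76654385e-04]), 'force': array([-0.35634845,  0.22583551,  0.47700229]), 'ft_torque': array([-0.08015271,  0.05227152, -0.00337324]), 'grip_width': 0.08511056958631014}
top {'camera_matrix': array([[500.20870646,   0.        , 315.34907074],
       [  0.        , 500.20870646, 202.43429837],
       [  0.        ,   0.        ,   1.        ]]), 'R': array([[ 0.02315388, -0.99967021,  0.01110738],
       [-0.99566642, -0.02405925, -0.08983058],
       [ 0.09006819, -0.00897932, -0.99589512]]), 't': array([-0.01818146,  0.46796435,  1.52502568])}
cover [(0.97, [0.179, -0
[... 323 characters left out ...]
oard []
heat_sink []
scene {'camera_matrix': array([[389.51851744,   0.        , 314.26607281],
       [  0.        , 389.51851744, 201.10835322],
       [  0.        ,   0.        ,   1.        ]]), 'R': array([[ 0.45230237,  0.89185084, -0.00496342],
       [ 0.65272023, -0.33480941, -0.67960206],
       [-0.60776547,  0.3041459 , -0.73356418]]), 't': array([-0.20498534, -0.26342169,  1.60213196])}
cover [(0.92, [0.253, 0.273, 0.006]), (0.74, [0.191, -0.333, 0.01]), (0.6, [0.572, -0.172, 0.07])]
handle [(0.87, [0.196, -0.333, 0.013]), (0.65, [0.576, -0.174, 0.07]), (0.55, [0.26, 0.275, 0.007]), (0.52, [0.521, 0.157, 0.002])]
housing []
mat [(0.88, [0.523, 0.16, 0.0])]
board []
heat_sink []
```

View pics/top0.png

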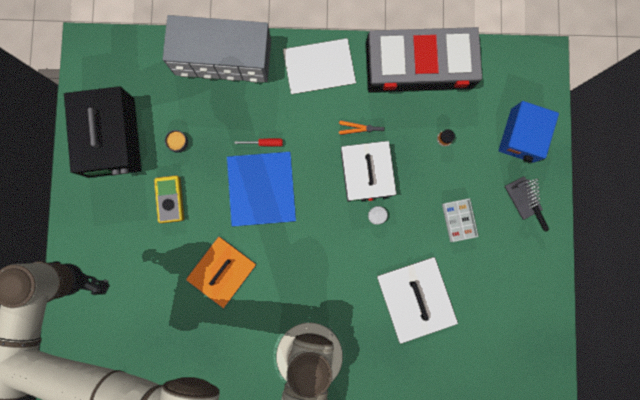

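View pics/scene0.png

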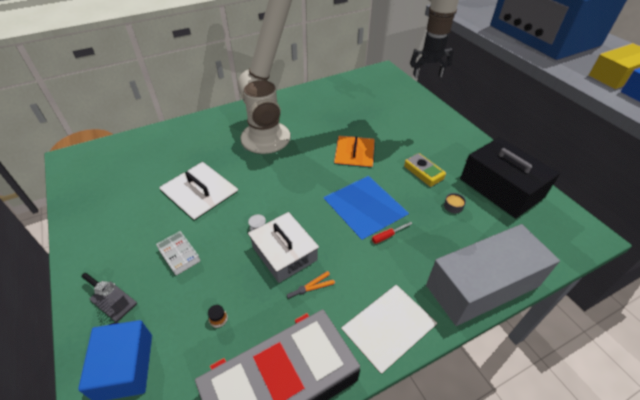

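The top view shows the small white cover on the housing at about (369,171), the mat at (262,188), the spool at (378,215) and the pliers at (360,128). The look-alikes are the bigger white cover at (417,300) and the orange one at (221,271). Next I'll measure the cover and mat corners.

```bash
cat > h.py <<'E'
import numpy as np, cv2
from bench import status, cams, ctrl, finder
from scipy.spatial.transform import Rotation as Ro
def w(m,px,z):
    d=m["R"].T@np.linalg.inv(m["camera_matrix"])@[px[0],px[1],1]
    c=-m["R"].T@m["t"]; return c+d*(z-c[2])/d[2]
def rect(img,mask,seed,m,z,close=9):
    mask=cv2.morphologyEx(mask,cv2.MORPH_CLOSE,np.ones((close,close),np.uint8))
    _,L=cv2.connectedComponents(mask); k=L[seed[1],seed[0]]
    c,_=cv2.findContours((L==k).astype(np.uint8),cv2.RETR_EXTERNAL,cv2.CHAIN_APPROX_NONE)
    P=np.array([w(m,p,z)[:2] for p in c[0][:,0].astype(float)])
    r=cv2.minAreaRect((P*1000).astype(np.float32))
    return r
E
python3 - <<'E'
from h import *
for n,cs,ms in(("top",(355,160),(262,188)),("scene",(270,240),(365,205))):
    im=cv2.imread(f"pics/{n}0.png"); m=cams.camera_model(n)
    hsv=cv2.cvtColor(im,cv2.COLOR_BGR2HSV)
    print(n,im[cs[1],cs[0]],hsv[ms[1],ms[0]])
    white=((hsv[...,1]<40)&(hsv[...,2]>185)).astype(np.uint8)
    print("cover",rect(im,white,cs,m,.070))
    print("mat",rect(im,cv2.inRange(hsv,(105,120,60),(125,255,255)),ms,m,.003))
s=status.state(); R=Ro.from_quat(s["tool_rot"],scalar_first=True).as_matrix(); print(R.round(3))
E
```

```text
top [219 219 219] [109 193 193]
cover ((565.7230834960938, -163.72509765625), (162.47055053710938, 142.53591918945312), 8.53330135345459)
mat ((510.39312744140625, 164.7897186279297), (220.00160217285156, 200.12339782714844), 6.063788414001465)
scene [215 217 219] [108 196 187]
cover ((543.1647338867188, -165.94554138183594), (210.95254516601562, 142.6744842529297), 8.310052871704102)
mat ((512.16552734375, 165.0462646484375), (219.55213928222656, 199.19529724121094), 6.151637554168701)
[[ 0.922 -0.387 -0.   ]
 [-0.387 -0.922  0.   ]
 [-0.    -0.    -1.   ]]
```

Request:
carry_out(plan=[[0.5,0.5,0,0,-1],[1,1,0,0,-1],[1,1,0,0,-1],[1,1,0,0,-1]])

```text
clock: 1.1
tcp_pos: [0.2855, 0.4697, 0.4055]
tool_rot: [-0.001, 0.98, -0.199, 0.0]
force: [0.3, 0.7, 1.0]
grip_width: 0.0857
```

Request:
carry_out(plan=[[0.5,0.5,0,0,-1],[1,1,0,0,-1],[1,1,0,0,-1],[1,1,0,0,-1]])

```text
clock: 1.5
tcp_pos: [0.3281, 0.3662, 0.4052]
tool_rot: [-0.001, 0.98, -0.198, 0.0]
force: [-0.3, 0.7, 0.5]
grip_width: 0.0856
```

Request:
carry_out(plan=[[0.5,0.5,0,0,-1],[1,1,0,0,-1],[1,1,0,0,-1],[1,1,0,0,-1]])

```text
clock: 1.9
tcp_pos: [0.371, 0.2621, 0.405]
tool_rot: [-0.0, 0.98, -0.198, 0.0]
force: [-0.4, 0.5, 0.2]
grip_width: 0.0852
```

Request:
carry_out(plan=[[0.5,0.5,0,0,-1],[1,1,0,0,-1],[1,1,0,0,-1],[1,1,0,0,-1]])

```text
clock: 2.3
tcp_pos: [0.414, 0.1576, 0.4047]
tool_rot: [-0.0, 0.98, -0.198, 0.0]
force: [-0.2, -0.1, -0.2]
grip_width: 0.0853
```

Request:
carry_out(plan=[[0.5,0.5,0,0,-1],[1,1,0,0,-1],[1,1,0,0,-1],[1,1,0,0,-1]])

```text
clock: 2.7
tcp_pos: [0.457, 0.053, 0.4045]
tool_rot: [-0.0, 0.98, -0.198, 0.0]
force: [-0.5, 0.5, -0.6]
grip_width: 0.0854
```

Request:
carry_out(plan=[[0.5,0.5,0,0,-1],[1,1,0,0,-1],[1,1,0,0,-1],[1,1,0,0,-1]])

```text
clock: 3.1
tcp_pos: [0.4998, -0.0517, 0.4042]
tool_rot: [-0.0, 0.98, -0.198, -0.0]
force: [0.3, 0.5, -0.4]
grip_width: 0.0856
```

Request:
carry_out(plan=[[0.5,0.5,0,-0.15,-1],[1,1,0,-0.3,-1],[1,1,0,-0.45,-1],[1,1,0,-0.6,-1],[1,1,0,-0.69,-1],[1,1,0,-0.69,-1],[1,1,0,-0.69,-1]])

```text
clock: 3.8
tcp_pos: [0.5417, -0.1552, 0.4048]
tool_rot: [-0.0, 0.997, 0.072, 0.0]
force: [-0.4, -0.5, 0.2]
grip_width: 0.0856
```

```bash
cat > look.py <<'E'
from h import *
import sys
s=status.state(); m=cams.camera_model("wrist"); im=cams.capture("wrist"); cv2.imwrite(f"pics/{sys.argv[1]}.png",im)
np.savez(f"pics/{sys.argv[1]}.npz",K=m["camera_matrix"],R=m["R"],t=m["t"])
R=Ro.from_quat(s["tool_rot"],scalar_first=True).as_matrix()
print(s["clock"],s["tcp_pos"].round(4),R.round(4).tolist(),s["joints"].round(3),s["force"].round(1),s["grip_width"])
for l in sys.argv[2:]:
    print(l,[(round(d['conf'],2),[round(float(v),3) for v in d['position']]) for d in finder.search_frame("wrist",l)])
E
python3 look.py w1 cover handle
```

```text
3.8 [ 0.5417 -0.1552  0.4048] [[0.9895, 0.1445, 0.0002], [0.1445, -0.9895, 0.0003], [0.0002, -0.0002, -1.0]] [ 0.009  0.28  -0.146 -0.    -1.145  1.707] [-0.4 -0.5  0.2] 0.08560118806437257
cover [(0.94, [0.276, -0.314, 0.018]), (0.93, [0.576, -0.16, 0.069]), (0.69, [0.255, 0.23, 0.01])]
handle [(0.96, [0.276, -0.308, 0.016]), (0.82, [0.254, 0.23, 0.006]), (0.79, [0.573, -0.167, 0.069])]
```

View pics/w1.png

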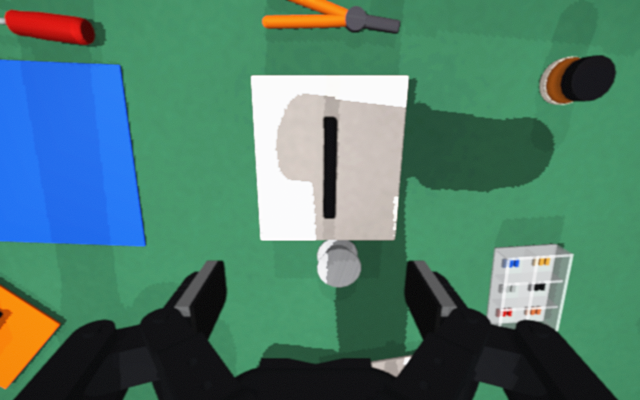

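The cover fills (250–408, 75–240), with the black handle bar at (323–337, 117–218), upright in the picture and so aligned with the tool. The spool is at (338,263), just below the cover.

```bash
python3 - <<'E'
from h import *
import numpy as np
d=np.load("pics/w1.npz"); m=dict(camera_matrix=d["K"],R=d["R"],t=d["t"])
im=cv2.imread("pics/w1.png")
dark=(im.max(2)<60).astype(np.uint8)
r=rect(im,dark,(330,165),m,.104,3); print("bar top",r)
g=cv2.inRange(cv2.cvtColor(im,cv2.COLOR_BGR2HSV),(0,0,100),(180,60,255))
print("cover",[w(m,p,.07).round(4)[:2] for p in((250,75),(408,75),(396,240),(261,240))])
T=np.array([.5417,-.1552]);R=np.array([[.9895,.1445],[.1445,-.9895]])
for h in (np.array(r[0])/1000,np.array([.5657,-.1637])): print((R.T@(h-T)).round(4))
print("spool",w(m,(338,263),.036))
E
```

```text
bar top ((566.4862060546875, -164.96121215820312), (89.52750396728516, 10.274688720703125), 8.798097610473633)
cover [array([ 0.6355, -0.0819]), array([ 0.6562, -0.2241]), array([ 0.4945, -0.2499]), array([ 0.4736, -0.1068])]
[0.0231 0.0132]
[0.0225 0.0119]
spool [ 0.44030868 -0.19846739  0.036     ]
```

Request:
carry_out(plan=[[0.28,0.16,0.3,0,-1],[0.28,0.16,0.6,0,-1],[0.28,0.16,0.9,0,-1],[0.28,0.16,1,0,-1],[0.28,0.16,1,0,-1]])

```text
clock: 4.45
tcp_pos: [0.5653, -0.1663, 0.3237]
tool_rot: [-0.0, 0.997, 0.072, -0.001]
force: [0.3, -1.1, -0.6]
grip_width: 0.0854
```

Request:
carry_out(plan=[[0,0,0.25,0,-1],[0,0,0.5,0,-1],[0,0,0.75,0,-1],[0,0,0.9,0,-1],[0,0,0.9,0,-1],[0,0,0.9,0,-1]])

```text
clock: 5.05
tcp_pos: [0.566, -0.1665, 0.2539]
tool_rot: [0.0, 0.997, 0.072, 0.001]
force: [0.6, 0.2, -0.3]
grip_width: 0.0855
```

```bash
python3 look.py w2
```

```text
5.05 [ 0.566  -0.1665  0.2539] [[0.9896, 0.1441, 0.002], [0.1441, -0.9896, -0.0005], [0.0019, 0.0008, -1.0]] [-1.200e-02  4.730e-01 -2.710e-01  1.000e-03 -8.250e-01  1.727e+00] [ 0.6  0.2 -0.3] 0.08554528936265493
```

View pics/w2.png

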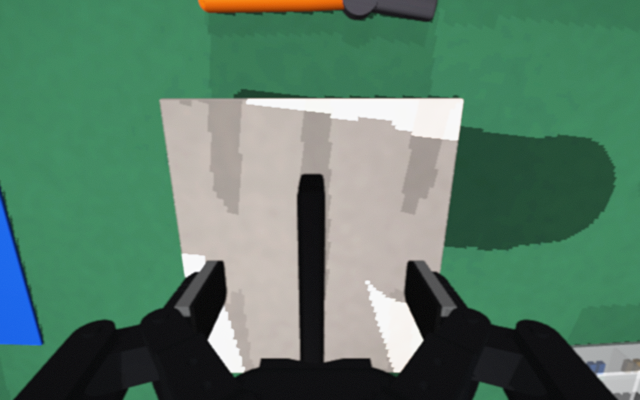

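The bar at column ~312 is centred between the fingers (225–405), so I'll close on it.

Request:
carry_out(plan=[[0,0,0,0,1],[0,0,0,0,1],[0,0,0,0,1],[0,0,0,0,1],[0,0,0,0,1],[0,0,0,0,1],[0,0,0,0,1],[0,0,0,0,1],[0,0,0,0,1],[0,0,0,0,1]])

```text
clock: 6.1
tcp_pos: [0.5655, -0.1664, 0.253]
tool_rot: [0.0, 0.997, 0.072, 0.0]
force: [-1.7, 1.7, 3.9]
grip_width: 0.0108
```

Request:
carry_out(plan=[[0,0,-0.03,0,1],[0,0,-0.1,0,1],[0,0,-0.2,0,1],[0,0,-0.32,0,1],[0,0,-0.45,0,1],[0,0,-0.6,0,1],[0,0,-0.75,0,1],[0,0,-0.88,0,1],[0,0,-0.95,0,1],[0,0,-1,0,1],[0,0,-1,0,1]])

```text
clock: 7.2
tcp_pos: [0.5655, -0.1665, 0.3332]
tool_rot: [0.0, 0.997, 0.072, 0.0]
force: [-1.3, 0.3, -2.5]
grip_width: 0.0108
```

```bash
python3 look.py w3 cover
```

```text
7.2 [ 0.5655 -0.1665  0.3332] [[0.9896, 0.1437, 0.0007], [0.1437, -0.9896, -0.0], [0.0007, 0.0001, -1.0]] [-0.012  0.384 -0.184  0.    -1.002  1.727] [-1.3  0.3 -2.5] 0.010767986958104294
cover [(0.71, [0.602, -0.162, 0.149]), (0.55, [0.274, 0.172, 0.008])]
```

View pics/w3.png

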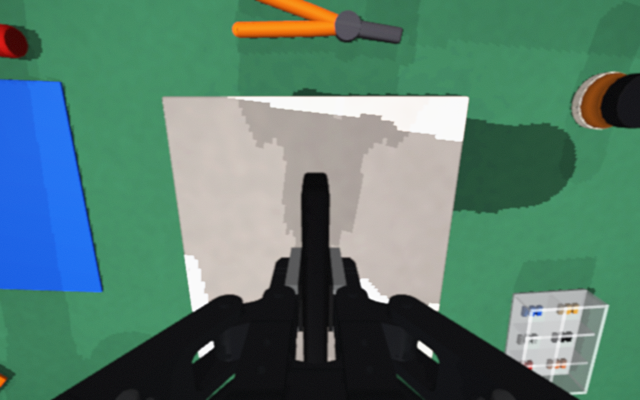

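The cover is held level, and the wrist load of about 2.5 N matches 0.25 kg. Next is the move over to the mat.

Request:
carry_out(plan=[[0,-0.1,0,0,1],[0,-0.25,0,0,1],[0,-0.43,0,0,1],[-0.02,-0.62,0,0,1],[-0.02,-0.82,0,0,1],[-0.02,-1,0,0,1]])

```text
clock: 7.9
tcp_pos: [0.552, -0.0858, 0.3329]
tool_rot: [-0.0, 0.997, 0.072, 0.0]
force: [0.2, -0.5, -3.6]
grip_width: 0.0109
```

Request:
carry_out(plan=[[0,-0.2,0,0,1],[0,-0.4,0,0,1],[0,-0.6,0,0,1],[-0.02,-0.8,0,0,1],[-0.02,-1,0,0,1]])

```text
clock: 8.4
tcp_pos: [0.5388, -0.0072, 0.3328]
tool_rot: [-0.0, 0.997, 0.072, 0.0]
force: [0.5, 0.3, -2.0]
grip_width: 0.0108
```

Request:
carry_out(plan=[[0,-0.2,0,0,1],[0,-0.4,0,0,1],[0,-0.6,0,0,1],[-0.02,-0.8,0,0,1],[-0.02,-1,0,0,1]])

```text
clock: 8.9
tcp_pos: [0.5256, 0.0718, 0.3328]
tool_rot: [-0.0, 0.997, 0.072, 0.0]
force: [-0.3, 0.1, -3.1]
grip_width: 0.0105
```

Request:
carry_out(plan=[[0,-0.2,0,0,1],[0,-0.4,0,0,1],[0,-0.6,0,0,1],[-0.02,-0.8,0,0,1],[-0.02,-0.95,0,0,1],[-0.02,-1.0,0,0,1],[-0.02,-1.0,0,0,1],[-0.02,-1.0,0,0,1]])

```text
clock: 9.7
tcp_pos: [0.5131, 0.1491, 0.3326]
tool_rot: [0.0, 0.997, 0.072, -0.0]
force: [-0.3, -0.7, -2.7]
grip_width: 0.0109
```

Request:
carry_out(plan=[[0,-0.05,0.07,0,1],[0,-0.12,0.2,0,1],[0,-0.17,0.4,0,1],[0,-0.17,0.6,0,1],[0,-0.17,0.8,0,1],[0,-0.17,0.95,0,1],[0,-0.17,1,0,1],[0,-0.17,1,0,1]])

```text
clock: 10.5
tcp_pos: [0.5112, 0.1627, 0.252]
tool_rot: [0.0, 0.997, 0.072, -0.001]
force: [0.1, 0.1, -4.0]
grip_width: 0.0108
```

Request:
carry_out(plan=[[0,0,0.1,0,1],[0,0,0.25,0,1],[0,0,0.4,0,1],[0,0,0.5,0,1],[0,0,0.58,0,1],[0,0,0.63,0,1],[0,0,0.66,0,1],[0,0,0.66,0,1]])

```text
clock: 11.3
tcp_pos: [0.5112, 0.1628, 0.1997]
tool_rot: [0.0, 0.997, 0.072, -0.0]
force: [0.7, -0.8, -3.1]
grip_width: 0.0108
```

Still hanging, so I'll lower it about 1 mm per row until it touches.

Request:
carry_out(plan=[[0,0,0.01,0,1],[0,0,0.02,0,1],[0,0,0.03,0,1],[0,0,0.03,0,1]])

```text
clock: 11.7
tcp_pos: [0.5112, 0.1627, 0.1976]
tool_rot: [-0.0, 0.997, 0.072, 0.0]
force: [0.1, 0.3, -3.4]
grip_width: 0.011
```

Request:
carry_out(plan=[[0,0,0.01,0,1],[0,0,0.02,0,1],[0,0,0.02,0,1]])

```text
clock: 12.0
tcp_pos: [0.5112, 0.1628, 0.196]
tool_rot: [-0.0, 0.997, 0.072, 0.0]
force: [-0.4, -0.1, -1.9]
grip_width: 0.0107
```

Request:
carry_out(plan=[[0,0,0.01,0,1],[0,0,0.015,0,1],[0,0,0.015,0,1]])

```text
clock: 12.3
tcp_pos: [0.5112, 0.1628, 0.1959]
tool_rot: [0.0, 0.997, 0.072, 0.0]
force: [-3.5, -0.1, 6.4]
grip_width: 0.0109
```

Contact at +6 N; releasing and going straight up.

Request:
carry_out(plan=[[0,0,0,0,-1],[0,0,0,0,-1],[0,0,0,0,-1],[0,0,0,0,-1],[0,0,0,0,-1],[0,0,0,0,-1],[0,0,0,0,-1],[0,0,0,0,-1],[0,0,0,0,-1],[0,0,0,0,-1]])

```text
clock: 13.3
tcp_pos: [0.5112, 0.1627, 0.1947]
tool_rot: [0.0, 0.997, 0.072, -0.0]
force: [0.3, -1.2, 0.1]
grip_width: 0.0854
```

Request:
carry_out(plan=[[0,0,-0.2,0,-1],[0,0,-0.5,0,-1],[0,0,-0.8,0,-1],[0,0,-1,0,-1],[0,0,-1,0,-1]])

```text
clock: 13.8
tcp_pos: [0.5118, 0.1631, 0.2772]
tool_rot: [-0.001, 0.997, 0.072, 0.003]
force: [-0.5, -0.1, -1.0]
grip_width: 0.0853
```

Request:
carry_out(plan=[[0,0.5,-0.5,0,-1],[0,0.8,-1,0,-1],[0,1,-1,0,-1],[0,1,-1,0,-1]])

```text
clock: 14.2
tcp_pos: [0.5226, 0.0819, 0.3552]
tool_rot: [-0.0, 0.998, 0.071, 0.001]
force: [-0.3, 0.2, -1.3]
grip_width: 0.0856
```

Request:
carry_out(plan=[[0,0.5,-0.5,0,-1],[0,0.8,-1,0,-1],[0,1,-1,0,-1],[0,1,-1,0,-1]])

```text
clock: 14.6
tcp_pos: [0.5343, 0.0034, 0.4344]
tool_rot: [-0.0, 0.997, 0.071, -0.0]
force: [-0.2, 0.4, -0.5]
grip_width: 0.0853
```

Request:
carry_out(plan=[[0,0.5,0,0,-1],[0,1,0,0,-1],[0,1,0,0,-1]])

```text
clock: 14.9
tcp_pos: [0.5459, -0.0767, 0.4319]
tool_rot: [0.0, 0.998, 0.07, -0.003]
force: [-0.3, 0.6, -0.3]
grip_width: 0.0857
```

Request:
carry_out(plan=[[0.1,0.5,0,0,-1],[0.1,1,0,0,-1],[0.1,1,0,0,-1],[0.1,1,0,0,-1],[0.1,1,0,0,-1]])

```text
clock: 15.4
tcp_pos: [0.5651, -0.1515, 0.4334]
tool_rot: [-0.0, 0.997, 0.073, -0.001]
force: [-0.5, -0.4, -0.3]
grip_width: 0.0855
```

```bash
python3 look.py w4 heat_sink board; python3 - <<'E'
from h import *
im=cams.capture("top"); cv2.imwrite("pics/top1.png",im); m=cams.camera_model("top")
for l in("cover","heat_sink","board"): print(l,[(round(d['conf'],2),[round(float(v),3) for v in d['position']]) for d in finder.search_frame("top",l)])
a=cv2.resize(cv2.imread("pics/w4.png"),(560,350)); b=cv2.resize(im[110:270,200:460],(390,240))
c=np.zeros((600,560,3),np.uint8); c[:350]=a; c[355:595,:390]=b; cv2.imwrite("pics/mix.png",c)
E
```

```text
15.4 [ 0.5651 -0.1515  0.4334] [[0.9895, 0.1448, -0.0024], [0.1448, -0.9895, 0.0005], [-0.0023, -0.0008, -1.0]] [ 1.500e-02  2.990e-01 -4.600e-02 -1.000e-03 -1.228e+00  1.702e+00] [-0.5 -0.4 -0.3] 0.08546271601105634
heat_sink [(0.88, [0.569, -0.167, 0.014])]
board [(0.96, [0.56, -0.172, 0.013]), (0.25, [0.71, -0.137, 0.012])]
cover [(0.95, [0.247, 0.278, 0.011]), (0.69, [0.179, -0.324, 0.014]), (0.64, [0.508, 0.163, 0.012])]
heat_sink [(0.69, [0.548, -0.164, 0.015])]
board [(0.63, [0.544, -0.165, 0.018]), (0.44, [0.648, 0.432, 0.023]), (0.41, [0.437, -0.2, 0.033])]
```

View pics/mix.png

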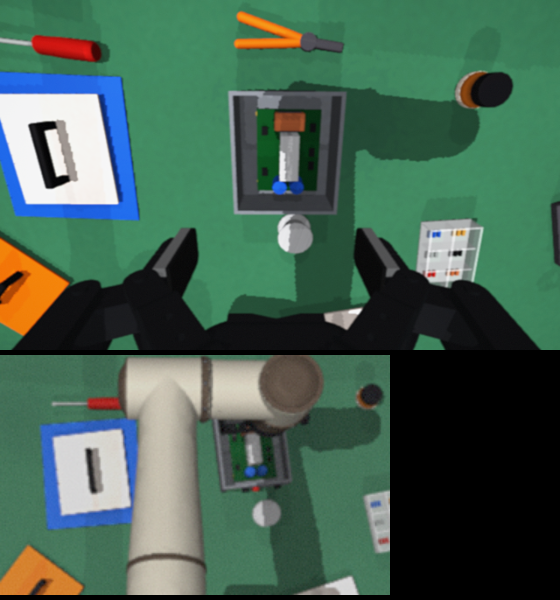

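The cover lies centred on the mat with its handle up. The open housing shows the board: transformer at about (290,122) in the mix picture, heat sink at (288,155), capacitors at (288,187). I'll zoom in for the exact position and angle.

```bash
python3 - <<'E'
import cv2
im=cv2.imread("pics/w4.png")[100:250,255:405]
cv2.imwrite("pics/z4.png",cv2.resize(im,(600,600),interpolation=cv2.INTER_CUBIC))
E
```

```text
(no output)
```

View pics/z4.png

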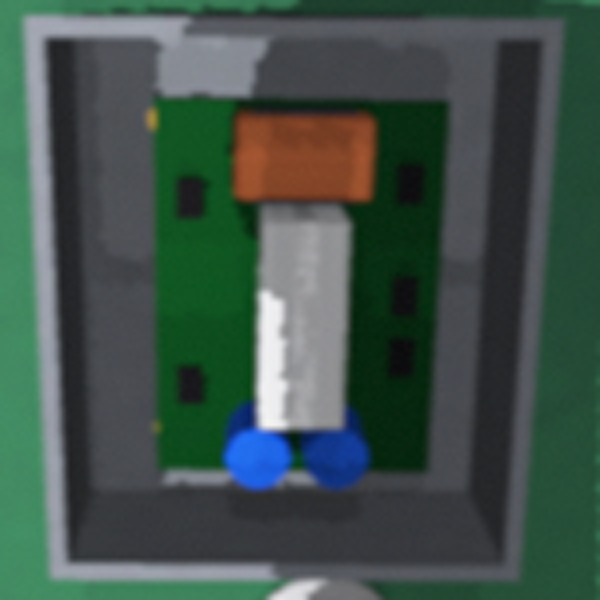

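The zoomed picture shows the sink top at (258–350, 222–430), the board at (157,98) to (427,472), and the rim's outer corners at (24,18), (565,20), (522,580) and (50,580).

```bash
python3 - <<'E'
from h import *
d=np.load("pics/w4.npz"); m=dict(camera_matrix=d["K"],R=d["R"],t=d["t"])
T=np.array([.5651,-.1515]);R=np.array([[.9895,.1448],[.1448,-.9895]])
for n,z,c in(("sink",.062,((258,222),(350,222),(346,430),(257,430))),("board",.017,((157,98),(447,100),(427,472),(158,470))),("rim",.066,((24,18),(565,20),(522,580),(50,580)))):
    P=np.array([w(m,(255+u/4-.375,100+v/4-.375),z)[:2] for u,v in c]); C=P.mean(0)
    e=[np.linalg.norm(P[i]-P[(i+1)%4]).round(4) for i in range(4)]
    ax=(P[0]+P[1]-P[2]-P[3]); ay=(P[0]+P[3]-P[1]-P[2])
    print(n,C.round(4),e,np.degrees(np.arctan2(ax[1],ax[0])).round(1),np.degrees(np.arctan2(-ay[0],ay[1])).round(1),"tool",(R.T@(C-T)).round(4))
E
```

```text
sink [ 0.5613 -0.1694] [np.float64(0.0253), np.float64(0.0603), np.float64(0.0258), np.float64(0.0603)] 8.5 8.3 tool [-0.0064  0.0172]
board [ 0.5616 -0.1697] [np.float64(0.0876), np.float64(0.1199), np.float64(0.0893), np.float64(0.1198)] 7.7 7.9 tool [-0.0061  0.0175]
rim [ 0.5644 -0.1651] [np.float64(0.1399), np.float64(0.1591), np.float64(0.1408), np.float64(0.1596)] 8.1 8.2 tool [-0.0027  0.0134]
```

Request:
carry_out(plan=[[-0.08,0.22,0.3,0,-0.3],[-0.08,0.22,0.6,0,-0.3],[-0.08,0.22,0.9,0,-0.3],[-0.08,0.22,1,0,-0.3],[-0.08,0.22,1,0,-0.3]])

```text
clock: 16.25
tcp_pos: [0.5612, -0.171, 0.3537]
tool_rot: [-0.0, 0.997, 0.072, -0.001]
force: [0.2, 0.4, 0.2]
grip_width: 0.0553
```

Request:
carry_out(plan=[[0,0,0.3,0,-0.3],[0,0,0.6,0,-0.3],[0,0,0.8,0,-0.3],[0,0,0.8,0,-0.3],[0,0,0.8,0,-0.3],[0,0,0.8,0,-0.3]])

```text
clock: 16.85
tcp_pos: [0.562, -0.1711, 0.2927]
tool_rot: [0.0, 0.997, 0.072, 0.002]
force: [1.3, 0.1, -0.0]
grip_width: 0.0559
```

```bash
python3 look.py w5
```

```text
16.85 [ 0.562  -0.1711  0.2927] [[0.9896, 0.1441, 0.0036], [0.1441, -0.9896, -0.0006], [0.0035, 0.0011, -1.0]] [-2.000e-02  4.230e-01 -2.380e-01  1.000e-03 -9.060e-01  1.735e+00] [ 1.3  0.1 -0. ] 0.055933990198353864
```

View pics/w5.png

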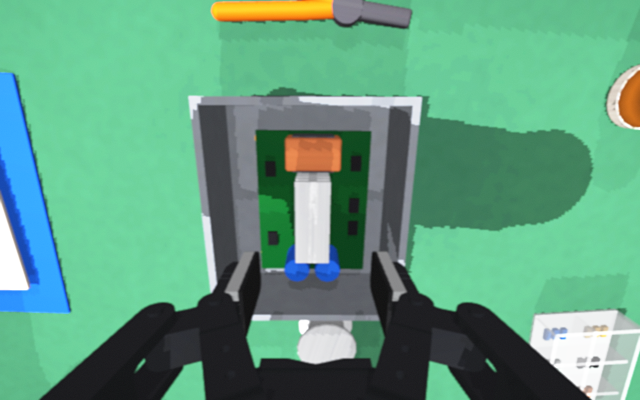

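The sink is at column 312 with the fingers centred at about 316, so I'll shift −1.5 mm in tool y and go down.

Request:
carry_out(plan=[[0,-0.02,0.15,0,-0.3],[0,-0.02,0.35,0,-0.3],[0,-0.02,0.55,0,-0.3],[0,-0.02,0.7,0,-0.3],[0,-0.02,0.8,0,-0.3],[0,-0.02,0.8,0,-0.3]])

```text
clock: 17.5
tcp_pos: [0.5607, -0.1695, 0.2254]
tool_rot: [-0.0, 0.997, 0.072, -0.001]
force: [-0.2, 0.4, -0.3]
grip_width: 0.0555
```

Request:
carry_out(plan=[[0,0,0.1,0,-0.3],[0,0,0.2,0,-0.3],[0,0,0.3,0,-0.3],[0,0,0.35,0,-0.3],[0,0,0.35,0,-0.3],[0,0,0.35,0,-0.3]])

```text
clock: 18.1
tcp_pos: [0.5611, -0.1696, 0.1987]
tool_rot: [0.0, 0.997, 0.072, 0.0]
force: [-0.3, -0.1, -0.2]
grip_width: 0.0553
```

Request:
carry_out(plan=[[0,0,0,0,1],[0,0,0,0,1],[0,0,0,0,1],[0,0,0,0,1],[0,0,0,0,1],[0,0,0,0,1],[0,0,0,0,1],[0,0,0,0,1]])

```text
clock: 18.9
tcp_pos: [0.5612, -0.1695, 0.1992]
tool_rot: [0.0, 0.997, 0.072, 0.0]
force: [-0.3, 1.5, 5.5]
grip_width: 0.0234
```

Request:
carry_out(plan=[[0,0,-0.03,0,1],[0,0,-0.08,0,1],[0,0,-0.15,0,1],[0,0,-0.24,0,1],[0,0,-0.34,0,1],[0,0,-0.45,0,1],[0,0,-0.56,0,1],[0,0,-0.66,0,1],[0,0,-0.74,0,1],[0,0,-0.79,0,1],[0,0,-0.8,0,1],[0,0,-0.8,0,1]])

```text
clock: 20.1
tcp_pos: [0.5609, -0.1695, 0.2626]
tool_rot: [-0.0, 0.997, 0.072, -0.0]
force: [-0.2, 0.2, -2.9]
grip_width: 0.0233
```

Request:
carry_out(plan=[[0,0,-0.03,0,1],[0,0,-0.08,0,1],[0,0,-0.15,0,1],[0,0,-0.24,0,1],[0,0,-0.34,0,1],[0,0,-0.45,0,1],[0,0,-0.56,0,1],[0,0,-0.66,0,1],[0,0,-0.75,0,1],[0,0,-0.82,0,1],[0,0,-0.86,0,1],[0,0,-0.87,0,1]])

```text
clock: 21.3
tcp_pos: [0.561, -0.1695, 0.3327]
tool_rot: [0.0, 0.997, 0.072, 0.0]
force: [0.2, -0.3, -3.7]
grip_width: 0.0234
```

Request:
carry_out(plan=[[0,0,0,0,1],[0,0,0,0,1],[0,0,0,0,1],[0,0,0,0,1],[0,0,0,0,1]])

```text
clock: 21.8
tcp_pos: [0.561, -0.1695, 0.3321]
tool_rot: [-0.0, 0.997, 0.072, -0.0]
force: [0.5, 0.3, -2.9]
grip_width: 0.0231
```

```bash
python3 look.py w6 board; python3 - <<'E'
from h import *
im=cams.capture("scene"); m=cams.camera_model("scene")
for l in("board","cover"): print(l,[(round(d['conf'],2),[round(float(v),3) for v in d['position']]) for d in finder.search_frame("scene",l)])
a=cv2.resize(cv2.imread("pics/w6.png"),(480,300)); b=cv2.resize(im[120:300,200:440],(400,300),interpolation=cv2.INTER_CUBIC)
c=np.zeros((600,480,3),np.uint8); c[:300]=a; c[300:,:400]=b; cv2.imwrite("pics/mix2.png",c)
E
```

```text
21.8 [ 0.561  -0.1695  0.3321] [[0.9896, 0.1437, -0.0003], [0.1437, -0.9896, 0.0], [-0.0003, -0.0001, -1.0]] [-0.017  0.38  -0.193 -0.    -0.998  1.732] [ 0.5  0.3 -2.9] 0.02310802912807402
board [(0.9, [0.584, -0.166, 0.17]), (0.27, [0.68, -0.398, 0.031])]
board [(0.93, [0.591, -0.178, 0.151])]
cover [(0.85, [0.194, -0.333, 0.013]), (0.79, [0.518, 0.157, 0.009]), (0.73, [0.258, 0.274, 0.007])]
```

View pics/mix2.png

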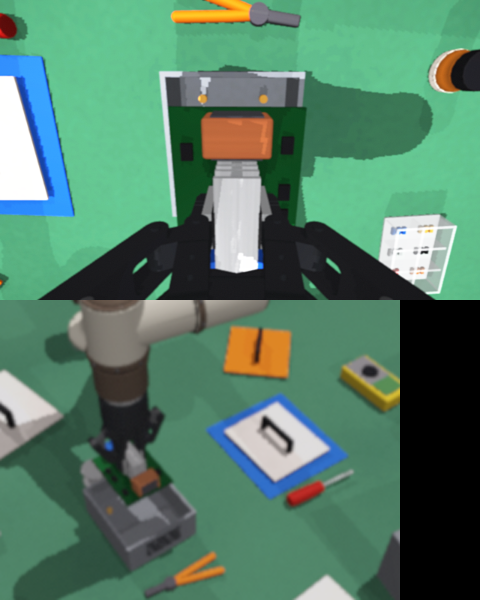

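The board is up out of the housing with the cover still centred on the mat. I'll check the board's level by comparing its front edge, at about (224–408, 143) in the full picture, with the expected projection.

```bash
python3 - <<'E'
from h import *
d=np.load("pics/w6.npz"); K,R,t=d["K"],d["R"],d["t"]
im=cv2.imread("pics/w6.png").astype(int)
for c in (245,260,375,390):
    g=np.abs(np.diff(im[115:175,c].sum(1))); print(c,115+g.argmax(),g.max())
c=np.array([.5613,-.1695]);a=np.radians(8); X=np.array([np.cos(a),np.sin(a)]);Y=np.array([-X[1],X[0]])
for tilt in(-5,-2,0,2,5):
    for s in(1,-1):
        th=np.radians(tilt); x=.06*np.cos(th)-.03*0; 
        p=np.r_[c+X*(.06-np.sin(th)*-.03)+Y*.045*s,.150+.06*np.sin(th)]
        q=K@(R@p+t); print(tilt,s,(q[:2]/q[2]).round(1))
s=status.state();print(s["clock"],s["joint_velocities"].round(3))
E
```

```text
245 141 91
260 141 113
375 142 119
390 142 33
-5 1 [225.1 146.2]
-5 -1 [404.9 147. ]
-2 1 [223.  143.8]
-2 -1 [407.  144.6]
0 1 [221.6 142.1]
0 -1 [408.4 142.9]
2 1 [220.1 140.4]
2 -1 [409.9 141.2]
5 1 [217.8 137.7]
5 -1 [412.2 138.6]
22.05 [ 0.    -0.001  0.     0.001 -0.    -0.003]
```

The front edge is at rows 141–142, where 142–143 is expected for a level board. That puts the tilt within about 1°, and the arm is still, so I'm handing in.

```bash
python3 -c "
from bench import ctrl; print(ctrl.sign_off())"
```

```text
the job is handed in; nothing more can be done
None
```

I set the white cover on the blue mat and let go of it. The board is lifted out by its heat sink and held over the housing, and the job is handed in at about 22 s of the 54 s allowed. The hand-in reports no verdict.

- **Cover:** it lies flat with the handle up. The two fixed cameras put it within about 10 mm of the mat's centre.
- **Board:** the arm raised it 133 mm, so its underside should be about 80 mm above the rim; I worked that out from the lift rather than measuring it. The wrist load of about 3 N matches 0.3 kg.
- **Level and centring:** the board's front edge was within 1 pixel of where a level board would show, so fore-and-aft tilt is within about 1–2°. I made no separate sideways-tilt check beyond the edge looking even on both sides. It sits about 5 mm sideways of the housing's centre, and the arm was still.
- **Bystanders:** I saw none of them moved, though I did not measure each one.

No check failed. The only disagreement was the network's board position: 0.151 m height in one picture and 0.170 m in the other. It reports the middle of whatever surface is visible, and the higher value came from the wrist camera looking down on the parts that stand up from the board.

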